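Load the drying box and close its sash

TASK

Raise the sash of the drying box by the bar on its top, slide the loading board with its tub of glass into the box until the whole bed is inside and only the board's handle sticks out, then lower the sash fully down so that the handle lies in the slot in its lower edge. Do it gently, without ramming the box or pressing the sash down on the board or tub; keep the tub seated on the board, and leave the glue bottle and tape roll where they are.

Things in the scene. Friction and masses are not known exactly. Their poses are not given: they have to be found in the camera images.
- mouth (a point): point on the table top under the middle of the sash, in the sash's plane. x points horizontally into the box (away from the robot), y along the sash to the left, z up. Opening 236 mm wide (y +/-118), 110 mm high, no sill: the table top is the floor, free from x = 10 mm to the back wall at x = 195 mm.
- lift_bar (a point): middle of the steel lift bar on top of the sash: round, 12 mm thick, 110 mm long, parallel to mouth's y axis, on two stems at its ends, 35 mm above the sash's upper edge; axes as mouth. 157 mm above the table with the sash down, 252 mm fully up.
- sash (a joint): height of the sash above its lowest position, m: 0 down, 0.095 fully up. Friction holds it at any height; about 12 N raises it, 3 N pushes it down. Wooden frame 250 x 12 mm, clear pane; its lower edge (3 mm above the table when down) has a central slot, open below, 48 mm wide (y +/-24 mm of mouth), up to 45 mm above the table when down.
- board_bed (a point): centre of the underside of the loading board's bed. x points from the handle to the bed's far edge (the edge that enters the box first), y left, z up. Bed 134 mm (x) by 188 mm (y), 5 mm thick, rim 14 mm high. Handle: square bar 24 mm wide, x = -67 to -197 mm, from 4 to 28 mm above the table.
- board_grip (a point): point in the board's handle to grip, 177 mm behind the bed's centre (20 mm from the handle's end), 17 mm above the table; same axes as board_bed.
- tub_center (a point): centre of the clear tub of red glass pieces, 118 x 172 x 73 mm, half-way up (36.5 mm above its underside). It stands loose in the board's bed, with 2 mm play inside the rim, its top 78 mm above the table; same axes as board_bed at the start.
- drying_box: the drying box with its sash; origin and axes as mouth. Fixed to the table, plywood, clear window in the roof, roof top 118 mm high. Two upright aluminium guides at y = +/-123 to 149 mm, 225 mm high, 26 mm deep, with feet 5 mm high out to y = +/-170 mm.
- board: the pale wooden loading board; origin and axes as board_bed. With the tub it is heavy at the bed's end (board 0.3 kg, tub about 0.25 to 0.5 kg): slide it on the table, do not lift it by the handle.
- tub: the tub on the board; origin at the centre of its underside
- glue_bottle: white glue bottle with red tip, 59 mm wide, 152 mm tall, origin at the centre of its underside; starts upright beside the work; a bystander, leave it where it stands
- tape_roll: roll of masking tape lying flat, 111 mm wide, 25 mm high, origin at the centre of its underside; a bystander, leave it where it lies

How it is judged:
By the outcome, as a careful person would: the job done as asked, in the order asked, and still so for the second after the job is handed in, with the robot touching nothing.
It also fails if it takes over 72 s, if anything falls off the work surface, if the arm or the gripper's body presses on something with over 40 N, if the wrist force passes 120 N, or if a joint passes its speed limit or range.

ROBOT

A 7-joint arm with a two-finger parallel gripper is mounted at the origin on a cart in front of the work surface, level with it; the furniture and walls round the work are solid. World frame = base frame: x ahead of the robot, y to its left, z up, the work surface at z = 0. Lengths are in m, angles in rad, forces in N, time in s.
With the tool pointing down it reaches from about 0.35 to 0.9 m from the base axis. Payload 19.9 kg.
Tool frame: the origin (TCP) lies on the centre line of the jaws, within the pads' length; the fingertips stand 11 mm ahead of it and the grasp point (between the pads) lies 8 mm behind it (robot.finger_overhang is the distance from the TCP to the fingertips, in m); z points along the fingers, y is the direction in which the jaws open and shut (so a half turn about z gives the same grasp; the last joint's range is limited). The gripper opens to 85 mm and grips with 20 to 120 N. Pads are 22 mm wide; open, the fingers measure 114 mm over their backs; the gripper's body (76 mm by 85 mm) begins 54 mm behind the grasp point. The pads swing forward as they close: fully open they stand 13 mm farther back than shut.
Start: joints at [1.268, 0.417, -0.01, 1.614, 0.005, 1.111, -0.053], TCP at [0.161, -0.604, 0.242] pointing down, gripper open.
Joint ranges: [-2.81, 2.81], [-0.39, 2.02], [-1.27, 1.25], [0.06, 2.57], [-1.19, 4.33], [0.19, 2], [-2.82, 2.82]. Speed limits (rad/s): [1.89, 1.89, 2.39, 2.39, 3.01, 3.01, 3.01].

INTERFACE

Orientations are given as a unit quaternion [x, y, z, w].
In Python, from bench import robot, cams gives the robot as it stands. The module is installed in compiled form; this text tells all that it offers.
- The arm moves only by the tool drive_tool, never from a script. Its argument "series" is a list of rows, each an object of numbers: "tx", "ty", "tz": the shift along the tool's x, y, z in m; "roll": the turn about the tool's z in rad; "gripper": the opening in per cent of the stroke, from 0 (shut) to 100 (fully open). A call has 1 to 20 rows; each row is the pose to reach, as a shift and turn from the pose commanded when the call began, along the tool's axes at that moment; what a row does not reach only later rows make up. A row lasts 1/12 s, in which the tool goes at most 41.7 mm and 7.16 degrees, less where a joint would pass 70% of its speed; a pose out of reach is approached as far as the arm can. A call with a gripper value outside its range is refused whole. The fingers move at their own pace and stop on an object; "force" is the grip in N (left out, the last holds). Time passes only in rows, so rows that repeat a pose let the fingers close. It gives the time, the measured TCP pose, the force and the opening at its end, in the units of the state.
- robot.observe(): the state, without advancing time (a new reading comes with each control period).
- cams.snapshot(name): name is "scene" or "side" or "wrist"; returns a dict with "image" (384x512x3 uint8, red, green, blue), "z_map" (384x512 float32, m along the optical axis (not along the pixel's ray), 0 where there is no reading), "K" (3x3 intrinsics, pixels), "R" (3x3) and "t" (3): a world point X has camera coordinates R X + t. Camera axes: x right, y down, z forward; pixel columns grow to the right and rows downward; lengths in m; the calibration is good to about 2 mm. A picture is of the moment at which its call begins.
- robot.job_done(): hands the job in, once; it reports no verdict.
The state is a dict: "time": time; "qpos": joint angles; "joint_velocities": joint speeds; "joint_torque": joint torques, N m; "eef_pos": TCP position; "tool_rot": TCP orientation; "wrist_force": force on the tool from outside, world axes, zero at the start; "moment": the same for the moment, N m; "grip_width": opening from 0.0 (shut) to 1.0 (fully open).
Only numpy, scipy, OpenCV 4.12 (cv2) and the standard library are available. Lean on these libraries where they do the work, as an engineer would, in place of code of your own. Each camera call takes 0.05 s, during which the arm holds its last target. There are 200 camera calls.

## Working session

There is one attempt and no reset: what is moved stays moved. The work goes in short steps, Python scripts to look and compute and a tool call to move; the robot and the scene stay as the last step left them, time stands still between calls to the robot, and variables do not carry over. Pictures are saved under pics/ and viewed, about 8 in all and at most 12, crops included, and the job is handed in when it is done.

Besides the shell and the picture viewer there is one more tool, called as name(argument=value, ...) on one line, values as JSON. drive_tool: Moves the arm, as the interface text tells. Its arguments: {"type":"object","properties":{"series":{"type":"array","items":{"type":"object","properties":{"tx":{"type":"number"},"ty":{"type":"number"},"tz":{"type":"number"},"roll":{"type":"number"},"gripper":{"type":"number"}}}},"force":{"type":"number"}},"required":["series"]}

```bash
mkdir -p pics
cat > h.py <<'E'
import numpy as np, cv2
from bench import robot, cams
def snap(n,save=None):
    d=cams.snapshot(n)
    if save: cv2.imwrite('pics/'+save+'.png',cv2.cvtColor(d['image'],cv2.COLOR_RGB2BGR))
    return d
def world(d):
    z=d['z_map'];h,w=z.shape;u,v=np.meshgrid(np.arange(w),np.arange(h))
    c=np.stack([(u-d['K'][0,2])/d['K'][0,0]*z,(v-d['K'][1,2])/d['K'][1,1]*z,z],-1)
    return (c-d['t'])@d['R']
def ray(d,u,v,h):
    r=d['R'].T@np.linalg.inv(d['K'])@np.array([u,v,1.]);o=-d['R'].T@d['t']
    return o+r*(h-o[2])/r[2]
def proj(d,X):
    c=d['R']@np.array(X)+d['t'];p=d['K']@c;return p[:2]/p[2]
E
python3 - <<'E'
from h import *
s=robot.observe();print(s['eef_pos'],s['tool_rot'],s['wrist_force'],s['grip_width'],s['time'],robot.finger_overhang)
a=snap('scene');b=snap('side')
im=np.hstack([a['image'],b['image']])
cv2.imwrite('pics/a.png',cv2.cvtColor(cv2.resize(a['image'],(800,600)),cv2.COLOR_RGB2BGR))
cv2.imwrite('pics/b.png',cv2.cvtColor(cv2.resize(b['image'],(800,600)),cv2.COLOR_RGB2BGR))
for n,d in(('scene',a),('side',b)): print(n,-d['R'].T@d['t'],d['R'][2],d['K'][0,0]);np.savez(n,**d)
E
```

```text
[ 0.16106206 -0.60353297  0.24164616] [ 9.91511277e-01  1.30019193e-01 -1.18884294e-04 -6.19414654e-04] [ 0.30188737 -0.68854906 -0.17552102] 1.0018835374199615 0.0 0.011
scene [-0.12069872  1.05688632  1.37477337] [ 0.36365423 -0.58650569 -0.72371726] 462.033765816765
side [1.20138707 1.31589482 1.39432034] [-0.35117906 -0.65937692 -0.6647521 ] 491.4086728200937
```

View pics/a.png

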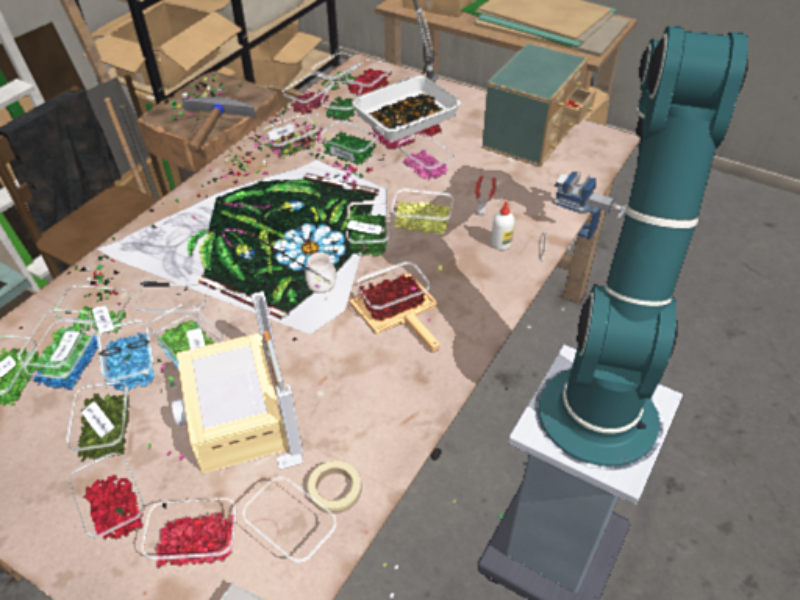

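View pics/b.png

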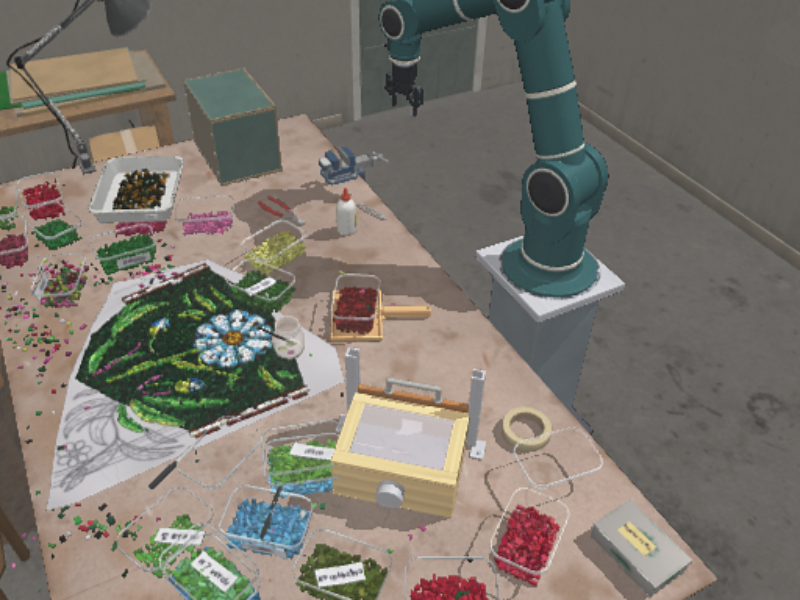

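The scene view shows the box at about (235,400) with guide tops at (262,300) and (287,395), and the board with its handle end at (435,345). In the side view the lift bar is at about (413,388), the guide tops at (352,352) and (478,373), and the handle runs from (382,312) to (430,312). Next I'll measure these.

Run:
```python
from h import *
out=[]
for n,box in(('scene',(345,270,450,360)),('side',(320,265,440,350))):
    d=dict(np.load(n+'.npz'));P=world(d);hsv=cv2.cvtColor(d['image'],cv2.COLOR_RGB2HSV)
    yel=(hsv[...,0]>12)&(hsv[...,0]<30)&(hsv[...,1]>85)&(hsv[...,2]>140)
    x0,y0,x1,y1=[int(k*.64) for k in box]
    m=np.zeros(yel.shape,bool);m[y0:y1,x0:x1]=1
    w=P[m&yel];h=w[(w[:,2]>.021)&(w[:,2]<.035)]
    print(n,'board pts',len(w),'hi',len(h))
    # handle: minAreaRect of all z in .022-.034 away from bed
    l=w[w[:,2]<.035]; 
    r=cv2.minAreaRect(l[:,:2].astype(np.float32));print('all rect',r, np.round(cv2.boxPoints(r),3).tolist())
    # roof
    rf=yel&(abs(P[...,2]-.118)<.006)&(P[...,1]>0.0)
    q=P[rf][:,:2].astype(np.float32);r=cv2.minAreaRect(q);print('roof',len(q),r,np.round(cv2.boxPoints(r),3).tolist(),P[rf][:,2].mean())
    # high things: bar and guides
    c=np.median(q,0)
    near=np.linalg.norm(P[...,:2]-c,axis=-1)<.3
    for nm,lo,hi in(('bar',.148,.17),('guide',.215,.235)):
        g=near&(P[...,2]>lo)&(P[...,2]<hi)
        k,lab,st,ce=cv2.connectedComponentsWithStats(g.astype(np.uint8))
        for i in range(1,k):
            if st[i,4]>12: t=P[lab==i];print(nm,st[i],t.mean(0).round(4),t.min(0).round(3),t.max(0).round(3))
    up=cv2.resize(d['image'][(150 if n=='scene' else 160):,(90 if n=='scene' else 190):][:190,:250],None,fx=3,fy=3,interpolation=cv2.INTER_CUBIC)
    cv2.imwrite(f'pics/c_{n}.png',cv2.cvtColor(up,cv2.COLOR_RGB2BGR))
```

```text
scene board pts 541 hi 84
all rect ((0.5744598507881165, -0.046801552176475525), (0.2377697229385376, 0.2992669939994812), 27.395381927490234) [[0.4000000059604645, 0.03099999949336052], [0.5379999876022339, -0.23399999737739563], [0.7490000128746033, -0.125], [0.6110000014305115, 0.14100000262260437]]
roof 154 ((0.6983712911605835, 0.4243517518043518), (0.20984184741973877, 0.2571740448474884), 50.79533767700195) [[0.5320000052452087, 0.42399999499320984], [0.7319999933242798, 0.2619999945163727], [0.8640000224113464, 0.42399999499320984], [0.6650000214576721, 0.5870000123977661]] 0.11738217925210856
bar [165 198   8   8  29] [0.7424 0.2529 0.1592] [0.723 0.244 0.149] [0.756 0.261 0.17 ]
bar [171 218  10  29 103] [0.6314 0.3511 0.1609] [0.588 0.308 0.149] [0.682 0.391 0.167]
bar [180 261   9   7  39] [0.5245 0.4431 0.1601] [0.515 0.431 0.149] [0.542 0.453 0.169]
guide [161 187   9   8  32] [0.742  0.2565 0.2221] [0.722 0.239 0.216] [0.759 0.278 0.23 ]
guide [177 246  10  10  39] [0.5285 0.439  0.2222] [0.516 0.42  0.215] [0.549 0.453 0.229]
side board pts 511 hi 121
all rect ((0.584
[... 327 characters left out ...]
, (0.2185078263282776, 0.25635260343551636), 49.55430221557617) [[0.5350000262260437, 0.4269999861717224], [0.7300000190734863, 0.25999999046325684], [0.871999979019165, 0.4269999861717224], [0.6769999861717224, 0.5929999947547913]] 0.1180755015594563
bar [221 236  10   9  40] [0.7472 0.2714 0.1586] [0.724 0.259 0.148] [0.76  0.284 0.17 ]
bar [247 242  36  11 136] [0.6388 0.3541 0.1595] [0.592 0.314 0.148] [0.688 0.395 0.169]
bar [300 252   9   7  36] [0.5427 0.4476 0.1585] [0.526 0.439 0.149] [0.554 0.457 0.17 ]
guide [221 222   9   9  47] [0.7437 0.2631 0.2226] [0.725 0.247 0.215] [0.757 0.281 0.231]
guide [302 236   9   9  49] [0.5351 0.4401 0.2219] [0.519 0.423 0.216] [0.553 0.458 0.229]
```

View pics/c_side.png

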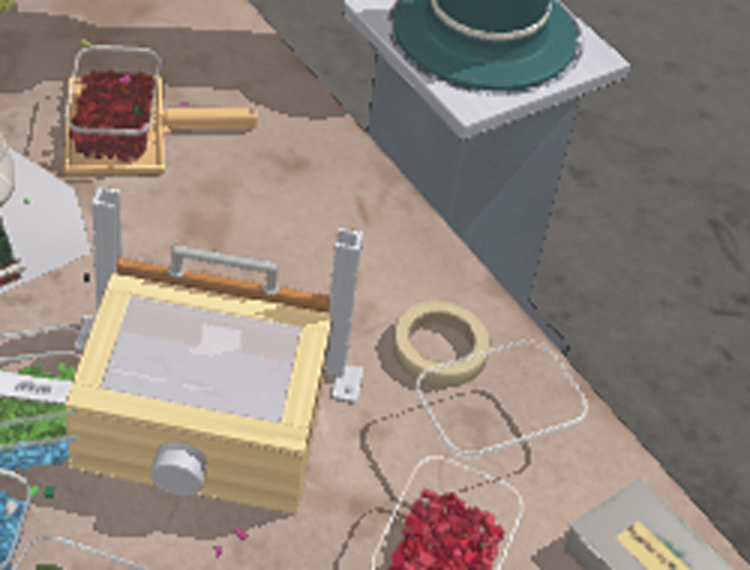

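View pics/c_scene.png

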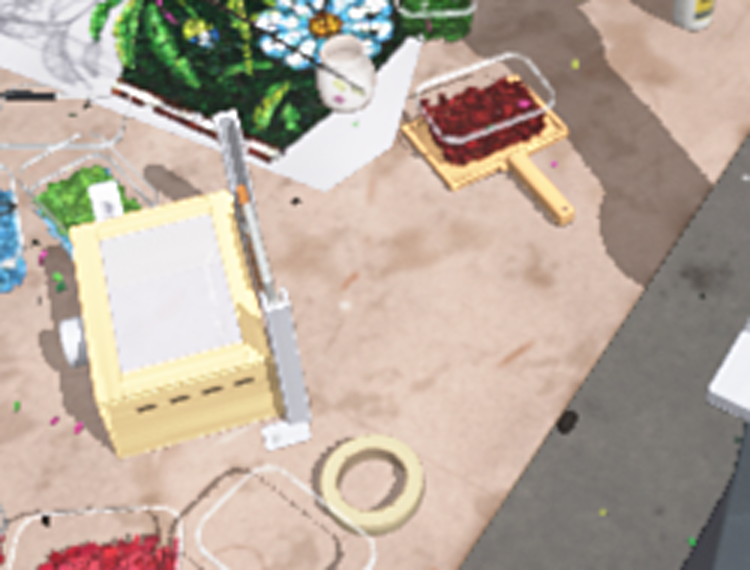

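The crops confirm the lift bar at side-crop (175–275, 250–280), and a clear approach between the board and the mouth. Next is the board pose, then the first move.

Run:
```python
from h import *
for n,hb,bar in(('scene',(505,150,580,230,90,150),[(243,203),(268,288)]),('side',(160,95,262,140,190,160),[(176,252),(274,268)])):
    d=dict(np.load(n+'.npz'));hsv=cv2.cvtColor(d['image'],cv2.COLOR_RGB2HSV)
    x0,y0,x1,y1=[int(round(k/3)) for k in hb[:4]]
    m=((hsv[...,0]>12)&(hsv[...,0]<30)&(hsv[...,1]>95)&(hsv[...,2]>140))
    P=world(d);Z=np.zeros_like(m);Z[hb[5]+y0:hb[5]+y1,hb[4]+x0:hb[4]+x1]=1
    k,lab,st,ce=cv2.connectedComponentsWithStats((m&Z).astype(np.uint8));i=1+st[1:,4].argmax()
    q=P[lab==i];print(n,len(q))
    q=q[(q[:,2]>.02)&(q[:,2]<.036)];v,u=np.where(lab==i)
    c=q[:,:2].mean(0);ev=np.linalg.svd(q[:,:2]-c)[2][0];ev*=np.sign(ev[0]);t=(q[:,:2]-c)@ev
    print(' handle c',c,'yaw',np.degrees(np.arctan2(ev[1],ev[0])),'end',c+ev*t.min(),'other',c+ev*t.max(),len(q))
    # red glass centroid
    r=((hsv[...,0]<6)|(hsv[...,0]>172))&(hsv[...,1]>120);r&=(np.linalg.norm(P[...,:2]-(c+ev*.12),axis=-1)<.11)&(P[...,2]>.03)
    print(' glass c',P[r].mean(0),r.sum(), 'dir',np.degrees(np.arctan2(*(P[r].mean(0)[:2]-(c+ev*t.min()))[::-1])))
```

```text
scene 104
 handle c [0.46152885 0.01049197] yaw -24.53303709394964 end [0.40709408 0.03533724] other [ 0.52293924 -0.01753713] 53
 glass c [ 0.58461143 -0.05225148  0.04314484] 502 dir -26.262162421635676
side 226
 handle c [0.47197837 0.00508239] yaw -26.862461486606048 end [0.41303035 0.03493989] other [ 0.53105695 -0.02484123] 124
 glass c [ 0.59119364 -0.05069296  0.04427618] 292 dir -25.670916321303206
```

drive_tool(series=[{"tz":-0.08,"roll":-0.1},{"tz":-0.1,"tx":0.03,"ty":-0.02,"roll":-0.2},{"tz":-0.1,"tx":0.06,"ty":-0.04,"roll":-0.3},{"tz":-0.1,"tx":0.1,"ty":-0.06,"roll":-0.4},{"tz":-0.1,"tx":0.13,"ty":-0.08,"roll":-0.5},{"tz":-0.1,"tx":0.17,"ty":-0.1,"roll":-0.6},{"tz":-0.1,"tx":0.2,"ty":-0.12,"roll":-0.7},{"tz":-0.1,"tx":0.24,"ty":-0.14,"roll":-0.8},{"tz":-0.1,"tx":0.28,"ty":-0.16,"roll":-0.9},{"tz":-0.1,"tx":0.32,"ty":-0.18,"roll":-1.0},{"tz":-0.1,"tx":0.34,"ty":-0.2,"roll":-1.1},{"tz":-0.1,"tx":0.36,"ty":-0.22,"roll":-1.1},{"tz":-0.1,"tx":0.36,"ty":-0.22,"roll":-1.1}])

```text
schema error: expected keys tx, ty, tz, roll, gripper
```

drive_tool(series=[{"tz":-0.04,"tx":0,"ty":0,"roll":-0.1,"gripper":100},{"tz":-0.08,"tx":0.01,"ty":-0.01,"roll":-0.2,"gripper":100},{"tz":-0.1,"tx":0.04,"ty":-0.02,"roll":-0.3,"gripper":100},{"tz":-0.1,"tx":0.08,"ty":-0.04,"roll":-0.4,"gripper":100},{"tz":-0.1,"tx":0.11,"ty":-0.06,"roll":-0.5,"gripper":100},{"tz":-0.1,"tx":0.14,"ty":-0.08,"roll":-0.6,"gripper":100},{"tz":-0.1,"tx":0.17,"ty":-0.1,"roll":-0.7,"gripper":100},{"tz":-0.1,"tx":0.2,"ty":-0.12,"roll":-0.8,"gripper":100},{"tz":-0.1,"tx":0.24,"ty":-0.14,"roll":-0.9,"gripper":100},{"tz":-0.1,"tx":0.27,"ty":-0.16,"roll":-1.0,"gripper":100},{"tz":-0.1,"tx":0.3,"ty":-0.18,"roll":-1.1,"gripper":100},{"tz":-0.1,"tx":0.33,"ty":-0.2,"roll":-1.2,"gripper":100},{"tz":-0.1,"tx":0.36,"ty":-0.22,"roll":-1.2,"gripper":100},{"tz":-0.1,"tx":0.36,"ty":-0.22,"roll":-1.2,"gripper":100}])

```text
time: 1.27
eef_pos: [0.4563, -0.2924, 0.3423]
tool_rot: [0.742, 0.67, 0.001, -0.0]
wrist_force: [0.4, 1.3, -0.1]
grip_width: 1.0
```

drive_tool(series=[{"tx":0.04,"ty":0.01,"tz":0,"roll":-0.07,"gripper":100},{"tx":0.08,"ty":0.015,"tz":0,"roll":-0.14,"gripper":100},{"tx":0.12,"ty":0.02,"tz":0,"roll":-0.2,"gripper":100},{"tx":0.16,"ty":0.03,"tz":0,"roll":-0.26,"gripper":100},{"tx":0.2,"ty":0.035,"tz":0,"roll":-0.32,"gripper":100},{"tx":0.24,"ty":0.04,"tz":0,"roll":-0.38,"gripper":100},{"tx":0.28,"ty":0.05,"tz":0,"roll":-0.44,"gripper":100},{"tx":0.32,"ty":0.055,"tz":0,"roll":-0.5,"gripper":100},{"tx":0.36,"ty":0.06,"tz":0,"roll":-0.56,"gripper":100},{"tx":0.4,"ty":0.07,"tz":0,"roll":-0.62,"gripper":100},{"tx":0.44,"ty":0.075,"tz":0,"roll":-0.68,"gripper":100},{"tx":0.48,"ty":0.08,"tz":0,"roll":-0.74,"gripper":100},{"tx":0.52,"ty":0.09,"tz":0,"roll":-0.8,"gripper":100},{"tx":0.56,"ty":0.095,"tz":0,"roll":-0.86,"gripper":100},{"tx":0.6,"ty":0.1,"tz":0,"roll":-0.92,"gripper":100},{"tx":0.64,"ty":0.107,"tz":0,"roll":-0.975,"gripper":100},{"tx":0.666,"ty":0.112,"tz":0,"roll":-0.975,"gripper":100},{"tx":0.666,"ty":0.112,"tz":0,"roll":-0.975,"gripper":100}])

```text
time: 2.77
eef_pos: [0.6354, 0.3569, 0.3403]
tool_rot: [0.343, 0.939, 0.0, -0.002]
wrist_force: [-0.0, -0.4, -0.1]
grip_width: 1.001
```

Run:
```python
from h import *
s=robot.observe();print(s['eef_pos'],s['tool_rot'],s['qpos'],s['time'])
d=snap('wrist','w1');np.savez('w1',**d);P=world(d)
print(-d['R'].T@d['t'],d['R'][2])
m=(abs(P[...,2]-.160)<.008)&(d['z_map']>0)
k,lab,st,ce=cv2.connectedComponentsWithStats(m.astype(np.uint8))
for i in range(1,k):
  if st[i,4]>100:
    q=P[lab==i][:,:2].astype(np.float32);print(st[i],P[lab==i].mean(0),cv2.minAreaRect(q))
```

```text
[0.63538027 0.35686822 0.34026591] [ 3.42906699e-01  9.39367566e-01  1.41893836e-04 -1.88470777e-03] [-0.12222853  0.66271863 -0.77805121  1.1595902   0.44474751  1.48527791
  0.04677491] 2.7667
[0.57190991 0.41087144 0.47188465] [ 0.24473086 -0.20774876 -0.94707299]
[ 244  117   12  114 1319] [0.63693673 0.35187455 0.16159434] ((0.6396824717521667, 0.349840372800827), (0.011992145329713821, 0.12076041102409363), 49.47249984741211)
[242 276  19  24 172] [0.7473092  0.26127332 0.1602491 ] ((0.7477232217788696, 0.265112966299057), (0.012919736094772816, 0.029641352593898773), 6.811631679534912)
```

View pics/w1.png

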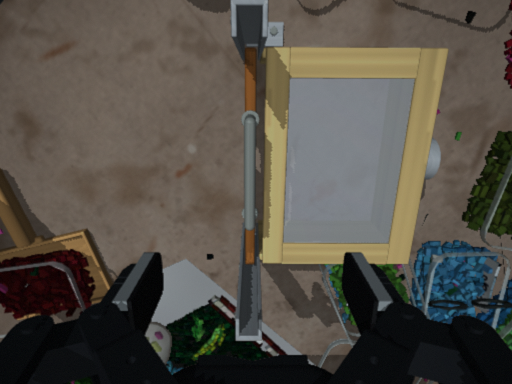

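The wrist view shows the bar at column 250, rows 113–225, centred between the jaws and parallel to them. I'll descend and grip.

drive_tool(series=[{"tx":-0.006,"ty":-0.003,"tz":0.03,"roll":0,"gripper":100},{"tx":-0.006,"ty":-0.003,"tz":0.06,"roll":0,"gripper":100},{"tx":-0.006,"ty":-0.003,"tz":0.09,"roll":0,"gripper":100},{"tx":-0.006,"ty":-0.003,"tz":0.12,"roll":0,"gripper":100},{"tx":-0.006,"ty":-0.003,"tz":0.14,"roll":0,"gripper":100},{"tx":-0.006,"ty":-0.003,"tz":0.16,"roll":0,"gripper":100},{"tx":-0.006,"ty":-0.003,"tz":0.175,"roll":0,"gripper":100},{"tx":-0.006,"ty":-0.003,"tz":0.185,"roll":0,"gripper":100},{"tx":-0.006,"ty":-0.003,"tz":0.19,"roll":0,"gripper":100},{"tx":-0.006,"ty":-0.003,"tz":0.19,"roll":0,"gripper":100}])

```text
time: 3.65
eef_pos: [0.6393, 0.3446, 0.1517]
tool_rot: [0.346, 0.938, -0.0, -0.0]
wrist_force: [0.2, -0.3, 0.3]
grip_width: 0.999
```

drive_tool(series=[{"tx":0,"ty":0,"tz":0,"roll":0,"gripper":70},{"tx":0,"ty":0,"tz":0,"roll":0,"gripper":50},{"tx":0,"ty":0,"tz":0,"roll":0,"gripper":35},{"tx":0,"ty":0,"tz":0,"roll":0,"gripper":25},{"tx":0,"ty":0,"tz":0,"roll":0,"gripper":15},{"tx":0,"ty":0,"tz":0,"roll":0,"gripper":5},{"tx":0,"ty":0,"tz":0,"roll":0,"gripper":5},{"tx":0,"ty":0,"tz":0,"roll":0,"gripper":5},{"tx":0,"ty":0,"tz":0,"roll":0,"gripper":5},{"tx":0,"ty":0,"tz":0,"roll":0,"gripper":5},{"tx":0,"ty":0,"tz":0,"roll":0,"gripper":5}], force=60)

```text
time: 4.57
eef_pos: [0.6413, 0.3474, 0.1536]
tool_rot: [0.345, 0.938, 0.004, 0.002]
wrist_force: [17.4, 16.6, -4.9]
grip_width: 0.117
```

The grip pulled the tool about 3.5 mm along the mouth's +x axis. I'll ease that off, then lift.

drive_tool(series=[{"tx":0,"ty":0.003,"tz":0,"roll":0,"gripper":5},{"tx":0,"ty":0.005,"tz":0,"roll":0,"gripper":5},{"tx":0,"ty":0.005,"tz":0,"roll":0,"gripper":5},{"tx":0,"ty":0.005,"tz":0,"roll":0,"gripper":5}])

```text
time: 4.9
eef_pos: [0.6416, 0.3477, 0.1527]
tool_rot: [0.346, 0.938, -0.002, -0.001]
wrist_force: [-13.3, -11.3, 13.6]
grip_width: 0.116
```

drive_tool(series=[{"tx":0,"ty":0,"tz":-0.004,"roll":0,"gripper":5},{"tx":0,"ty":0,"tz":-0.01,"roll":0,"gripper":5},{"tx":0,"ty":0,"tz":-0.016,"roll":0,"gripper":5},{"tx":0,"ty":0,"tz":-0.022,"roll":0,"gripper":5},{"tx":0,"ty":0,"tz":-0.028,"roll":0,"gripper":5},{"tx":0,"ty":0,"tz":-0.034,"roll":0,"gripper":5},{"tx":0,"ty":0,"tz":-0.04,"roll":0,"gripper":5},{"tx":0,"ty":0,"tz":-0.04,"roll":0,"gripper":5}])

```text
time: 5.57
eef_pos: [0.6416, 0.3477, 0.1924]
tool_rot: [0.346, 0.938, -0.002, -0.001]
wrist_force: [-11.9, -11.5, 1.8]
grip_width: 0.111
```

drive_tool(series=[{"tx":0,"ty":-0.002,"tz":-0.006,"roll":0,"gripper":5},{"tx":0,"ty":-0.002,"tz":-0.012,"roll":0,"gripper":5},{"tx":0,"ty":-0.002,"tz":-0.018,"roll":0,"gripper":5},{"tx":0,"ty":-0.002,"tz":-0.024,"roll":0,"gripper":5},{"tx":0,"ty":-0.002,"tz":-0.03,"roll":0,"gripper":5},{"tx":0,"ty":-0.002,"tz":-0.036,"roll":0,"gripper":5},{"tx":0,"ty":-0.002,"tz":-0.042,"roll":0,"gripper":5},{"tx":0,"ty":-0.002,"tz":-0.048,"roll":0,"gripper":5},{"tx":0,"ty":-0.002,"tz":-0.052,"roll":0,"gripper":5},{"tx":0,"ty":-0.002,"tz":-0.052,"roll":0,"gripper":5}])

```text
time: 6.4
eef_pos: [0.6414, 0.3476, 0.2452]
tool_rot: [0.346, 0.938, 0.0, 0.0]
wrist_force: [-0.9, -0.2, 1.1]
grip_width: 0.111
```

Run:
```python
from h import *
s=robot.observe();print(s['eef_pos'],s['wrist_force'],s['time'])
d=snap('side');cv2.imwrite('pics/s2.png',cv2.cvtColor(cv2.resize(d['image'][160:350,190:440],None,fx=3,fy=3),cv2.COLOR_RGB2BGR))
w=snap('wrist');P=world(w)
m=(abs(P[...,2]-.250)<.02)&(w['z_map']>0)&(np.linalg.norm(P[...,:2]-[.638,.351],axis=-1)<.075)
print(m.sum(),P[m].mean(0))
hs=cv2.cvtColor(d['image'],cv2.COLOR_RGB2HSV);P=world(d)
m=(hs[...,0]>5)&(hs[...,0]<14)&(hs[...,1]>150)&(np.linalg.norm(P[...,:2]-[.638,.351],axis=-1)<.14)
print('rail top z pct',np.percentile(P[m][:,2],[5,50,95]),m.sum())
```

```text
[0.64144312 0.34755428 0.24518452] [-0.87815914 -0.19074515  1.1118168 ] 6.4
7758 [0.63076887 0.35714958 0.25421788]Traceback (most recent call last):
  File "<stdin>", line 9, in <module>
    return _quantile_unchecked(
        a, q, axis, out, overwrite_input, method, keepdims, weights)
    return _ureduce(a,
                    func=_quantile_ureduce_func,
    ...<5 lines>...
                    overwrite_input=overwrite_input,
                    method=method)
    r = func(a, **kwargs)
    result = _quantile(arr,
                       quantiles=q,
    ...<2 lines>...
                       out=out,
                       weights=wgt)
    slices_having_nans = np.isnan(arr[-1, ...])
                                  ~~~^^^^^^^^^
IndexError: index -1 is out of bounds for axis 0 with size 0
```

View pics/s2.png

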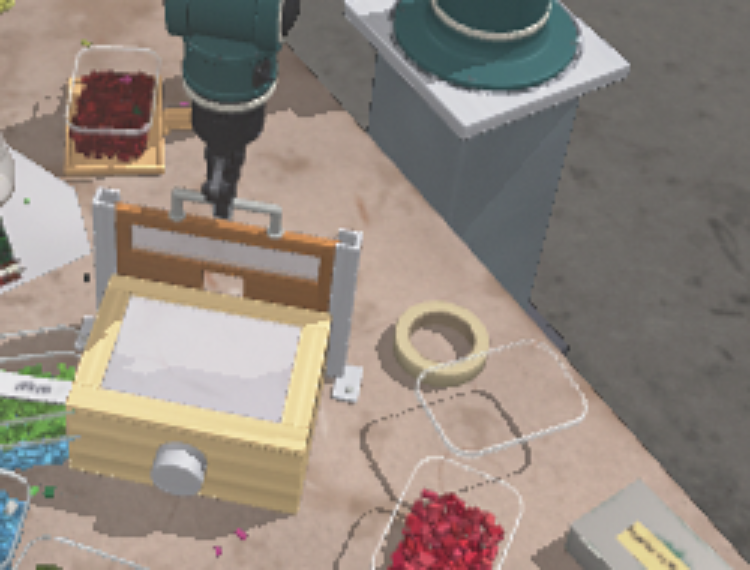

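The side view shows the sash raised, with the bar now at crop (175–283, 195–230). Releasing it and moving over the handle.

drive_tool(series=[{"tx":0,"ty":0,"tz":0,"roll":0,"gripper":30},{"tx":0,"ty":0,"tz":0,"roll":0,"gripper":60},{"tx":0,"ty":0,"tz":0,"roll":0,"gripper":100},{"tx":0,"ty":0,"tz":0,"roll":0,"gripper":100},{"tx":0,"ty":0,"tz":0,"roll":0,"gripper":100},{"tx":0,"ty":0,"tz":0,"roll":0,"gripper":100},{"tx":0,"ty":0,"tz":-0.03,"roll":0,"gripper":100},{"tx":0,"ty":0,"tz":-0.06,"roll":0,"gripper":100},{"tx":0,"ty":0,"tz":-0.09,"roll":0,"gripper":100},{"tx":0,"ty":0,"tz":-0.1,"roll":0,"gripper":100},{"tx":0,"ty":0,"tz":-0.1,"roll":0,"gripper":100}])

```text
time: 7.42
eef_pos: [0.6417, 0.348, 0.3476]
tool_rot: [0.346, 0.938, 0.002, 0.001]
wrist_force: [-0.3, 1.0, 0.3]
grip_width: 0.996
```

drive_tool(series=[{"tx":-0.004,"ty":-0.03,"tz":0,"roll":-0.02,"gripper":100},{"tx":-0.008,"ty":-0.065,"tz":0,"roll":-0.04,"gripper":100},{"tx":-0.012,"ty":-0.1,"tz":0,"roll":-0.06,"gripper":100},{"tx":-0.016,"ty":-0.135,"tz":0,"roll":-0.09,"gripper":100},{"tx":-0.02,"ty":-0.17,"tz":0.02,"roll":-0.12,"gripper":100},{"tx":-0.024,"ty":-0.205,"tz":0.04,"roll":-0.15,"gripper":100},{"tx":-0.028,"ty":-0.24,"tz":0.06,"roll":-0.18,"gripper":100},{"tx":-0.032,"ty":-0.275,"tz":0.08,"roll":-0.2,"gripper":100},{"tx":-0.036,"ty":-0.31,"tz":0.1,"roll":-0.22,"gripper":100},{"tx":-0.04,"ty":-0.345,"tz":0.12,"roll":-0.246,"gripper":100},{"tx":-0.043,"ty":-0.375,"tz":0.14,"roll":-0.246,"gripper":100},{"tx":-0.043,"ty":-0.384,"tz":0.15,"roll":-0.246,"gripper":100},{"tx":-0.043,"ty":-0.384,"tz":0.15,"roll":-0.246,"gripper":100},{"tx":-0.043,"ty":-0.384,"tz":0.15,"roll":-0.246,"gripper":100}])

```text
time: 8.58
eef_pos: [0.4246, 0.027, 0.194]
tool_rot: [0.228, 0.974, 0.0, -0.0]
wrist_force: [0.4, 0.9, 0.2]
grip_width: 1.0
```

Run:
```python
from h import *
s=robot.observe();print(s['eef_pos'],s['tool_rot'],s['wrist_force'],s['time'])
d=snap('wrist','w2');P=world(d);z=d['z_map']
hs=cv2.cvtColor(d['image'],cv2.COLOR_RGB2HSV)
yel=(hs[...,0]>12)&(hs[...,0]<30)&(hs[...,1]>95)&(hs[...,2]>120)&(z>0)
k,lab,st,ce=cv2.connectedComponentsWithStats(yel.astype(np.uint8));
i=1+st[1:,4].argmax();m=(lab==i);print(st[i])
e=np.array([.899,-.438]);rel=(P[...,:2]-[.409,.035])@e
q=P[m&(P[...,2]>.021)&(P[...,2]<.036)&(rel<.12)]
c=q[:,:2].mean(0);ev=np.linalg.svd(q[:,:2]-c,full_matrices=False)[2][0];ev*=np.sign(ev[0]);t=(q[:,:2]-c)@ev
n=np.array([-ev[1],ev[0]]);w=(q[:,:2]-c)@n
print(len(q),c,np.degrees(np.arctan2(ev[1],ev[0])),c+ev*t.min(),t.min(),t.max(),w.min(),w.max(),q[:,2].mean())
print(cv2.minAreaRect(q[:,:2].astype(np.float32)))
```

```text
[0.4245771  0.02699646 0.19397966] [ 2.28363161e-01  9.73575909e-01  6.81438824e-06 -4.65050708e-04] [0.37014205 0.93589773 0.18894608] 8.5833
[ 169  155  162  160 5683]
2261 [0.45940867 0.00464031] -25.83289611910289 [0.40966852 0.02872088] -0.05526261504618865 0.0613463201995349 -0.011455062320808436 0.011589041036237624 0.02754355184971683
((0.4620992839336395, 0.0031656399369239807), (0.0227580014616251, 0.11655852943658829), 64.54022216796875)
```

View pics/w2.png

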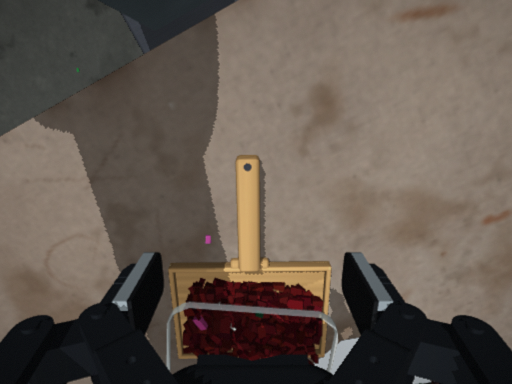

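The wrist view shows the handle at columns 238–259, rows 155–270, aligned with the jaw axis. I'll descend onto its grip point.

drive_tool(series=[{"tx":-0.006,"ty":-0.005,"tz":0.03,"roll":-0.012,"gripper":100},{"tx":-0.006,"ty":-0.005,"tz":0.06,"roll":-0.012,"gripper":100},{"tx":-0.006,"ty":-0.005,"tz":0.09,"roll":-0.012,"gripper":100},{"tx":-0.006,"ty":-0.005,"tz":0.12,"roll":-0.012,"gripper":100},{"tx":-0.006,"ty":-0.005,"tz":0.14,"roll":-0.012,"gripper":80},{"tx":-0.006,"ty":-0.005,"tz":0.155,"roll":-0.012,"gripper":70},{"tx":-0.006,"ty":-0.005,"tz":0.165,"roll":-0.012,"gripper":60},{"tx":-0.006,"ty":-0.005,"tz":0.172,"roll":-0.012,"gripper":60},{"tx":-0.006,"ty":-0.005,"tz":0.174,"roll":-0.012,"gripper":60},{"tx":-0.006,"ty":-0.005,"tz":0.174,"roll":-0.012,"gripper":60}])

```text
time: 9.47
eef_pos: [0.4285, 0.0204, 0.0205]
tool_rot: [0.222, 0.975, 0.0, 0.0]
wrist_force: [-0.2, -0.9, 1.1]
grip_width: 0.603
```

drive_tool(series=[{"tx":0,"ty":0,"tz":0,"roll":0,"gripper":50},{"tx":0,"ty":0,"tz":0,"roll":0,"gripper":42},{"tx":0,"ty":0,"tz":0,"roll":0,"gripper":36},{"tx":0,"ty":0,"tz":0,"roll":0,"gripper":32},{"tx":0,"ty":0,"tz":0,"roll":0,"gripper":28},{"tx":0,"ty":0,"tz":0,"roll":0,"gripper":20},{"tx":0,"ty":0,"tz":0,"roll":0,"gripper":15},{"tx":0,"ty":0,"tz":0,"roll":0,"gripper":15},{"tx":0,"ty":0,"tz":0,"roll":0,"gripper":15}])

```text
time: 10.22
eef_pos: [0.4281, 0.0199, 0.0204]
tool_rot: [0.222, 0.975, -0.0, 0.0]
wrist_force: [-0.8, -1.8, 4.7]
grip_width: 0.266
```

Run:
```python
from h import *
for n in('side','scene'):
  d=dict(np.load(n+'.npz'));P=world(d)
  # anything standing above table in sweep annulus around grip, excluding board, box
  r=np.linalg.norm(P[...,:2]-[.44,.075],axis=-1);a=np.degrees(np.arctan2(P[...,1]-.075,P[...,0]-.44))
  ux=(P[...,:2]-[.638,.351])@np.array([.648,.7615])
  bc=np.linalg.norm(P[...,:2]-[.586,-.055],axis=-1)
  m=(r<.33)&(P[...,2]>.012)&(P[...,2]<.3)&(bc>.125)&(ux<-.02)&(a>-50)&(a<75)&(d['z_map']>0)
  q=P[m];print(n,len(q));print(q[:: max(1,len(q)//12)].round(3))
```

```text
side 14
[[ 0.755 -0.015  0.057]
 [ 0.757 -0.01   0.056]
 [ 0.762  0.004  0.065]
 [ 0.755 -0.006  0.054]
 [ 0.761 -0.     0.056]
 [ 0.758  0.002  0.056]
 [ 0.758  0.003  0.052]
 [ 0.759  0.004  0.048]
 [ 0.76   0.006  0.045]
 [ 0.761  0.007  0.04 ]
 [ 0.764  0.013  0.042]
 [ 0.763  0.011  0.034]
 [ 0.764  0.012  0.029]
 [ 0.763  0.009  0.021]]
scene 84
[[ 0.757 -0.014  0.093]
 [ 0.752 -0.031  0.059]
 [ 0.755 -0.013  0.061]
 [ 0.754 -0.018  0.052]
 [ 0.751 -0.008  0.055]
 [ 0.751 -0.006  0.052]
 [ 0.754  0.004  0.052]
 [ 0.762  0.007  0.045]
 [ 0.748 -0.021  0.029]
 [ 0.75  -0.01   0.031]
 [ 0.756 -0.002  0.029]
 [ 0.756 -0.008  0.018]]
```

drive_tool(series=[{"tx":0.0,"ty":0.001,"tz":0,"roll":-0.01,"gripper":15},{"tx":0.001,"ty":0.002,"tz":0,"roll":-0.025,"gripper":15},{"tx":0.001,"ty":0.004,"tz":0,"roll":-0.05,"gripper":15},{"tx":0.002,"ty":0.007,"tz":0,"roll":-0.085,"gripper":15},{"tx":0.003,"ty":0.01,"tz":0,"roll":-0.12,"gripper":15},{"tx":0.003,"ty":0.013,"tz":0,"roll":-0.155,"gripper":15},{"tx":0.004,"ty":0.016,"tz":0,"roll":-0.19,"gripper":15},{"tx":0.005,"ty":0.019,"tz":0,"roll":-0.225,"gripper":15},{"tx":0.005,"ty":0.022,"tz":0,"roll":-0.26,"gripper":15},{"tx":0.006,"ty":0.025,"tz":0,"roll":-0.295,"gripper":15},{"tx":0.007,"ty":0.028,"tz":0,"roll":-0.33,"gripper":15},{"tx":0.008,"ty":0.031,"tz":0,"roll":-0.365,"gripper":15},{"tx":0.008,"ty":0.034,"tz":0,"roll":-0.4,"gripper":15},{"tx":0.009,"ty":0.037,"tz":0,"roll":-0.435,"gripper":15},{"tx":0.01,"ty":0.04,"tz":0,"roll":-0.47,"gripper":15},{"tx":0.01,"ty":0.043,"tz":0,"roll":-0.505,"gripper":15},{"tx":0.011,"ty":0.046,"tz":0,"roll":-0.54,"gripper":15},{"tx":0.012,"ty":0.049,"tz":0,"roll":-0.575,"gripper":15},{"tx":0.013,"ty":0.053,"tz":0,"roll":-0.61,"gripper":15},{"tx":0.0135,"ty":0.056,"tz":0,"roll":-0.64,"gripper":15}])

```text
time: 11.88
eef_pos: [0.4403, 0.0758, 0.0203]
tool_rot: [-0.096, 0.995, -0.0, -0.0]
wrist_force: [0.3, -7.1, 5.8]
grip_width: 0.265
```

drive_tool(series=[{"tx":0.0,"ty":0.001,"tz":0,"roll":-0.015,"gripper":15},{"tx":-0.001,"ty":0.003,"tz":0,"roll":-0.045,"gripper":15},{"tx":-0.002,"ty":0.006,"tz":0,"roll":-0.08,"gripper":15},{"tx":-0.004,"ty":0.009,"tz":0,"roll":-0.12,"gripper":15},{"tx":-0.005,"ty":0.012,"tz":0,"roll":-0.16,"gripper":15},{"tx":-0.006,"ty":0.015,"tz":0,"roll":-0.2,"gripper":15},{"tx":-0.008,"ty":0.019,"tz":0,"roll":-0.24,"gripper":15},{"tx":-0.009,"ty":0.022,"tz":0,"roll":-0.28,"gripper":15},{"tx":-0.01,"ty":0.025,"tz":0,"roll":-0.32,"gripper":15},{"tx":-0.012,"ty":0.028,"tz":0,"roll":-0.36,"gripper":15},{"tx":-0.013,"ty":0.032,"tz":0,"roll":-0.4,"gripper":15},{"tx":-0.015,"ty":0.035,"tz":0,"roll":-0.44,"gripper":15},{"tx":-0.016,"ty":0.038,"tz":0,"roll":-0.48,"gripper":15},{"tx":-0.017,"ty":0.041,"tz":0,"roll":-0.52,"gripper":15},{"tx":-0.019,"ty":0.044,"tz":0,"roll":-0.56,"gripper":15},{"tx":-0.02,"ty":0.048,"tz":0,"roll":-0.6,"gripper":15},{"tx":-0.021,"ty":0.051,"tz":0,"roll":-0.64,"gripper":15},{"tx":-0.022,"ty":0.053,"tz":0,"roll":-0.665,"gripper":15},{"tx":-0.0223,"ty":0.0533,"tz":0,"roll":-0.673,"gripper":15},{"tx":-0.0223,"ty":0.0533,"tz":0,"roll":-0.673,"gripper":15}])

```text
time: 13.55
eef_pos: [0.4524, 0.1327, 0.0204]
tool_rot: [-0.419, 0.908, -0.0, 0.0]
wrist_force: [2.3, -3.5, 5.0]
grip_width: 0.265
```

Run:
```python
from h import *
s=robot.observe();q=s['tool_rot'];print(s['eef_pos'],2*np.degrees(np.arctan2(q[1],q[0])),s['wrist_force'],s['qpos'],s['time'])
M=np.array([.638,.351]);u=np.array([.648,.7615]);n=np.array([-.7615,.648])
print('tcp in mouth',(s['eef_pos'][:2]-M)@u,(s['eef_pos'][:2]-M)@n)
d=snap('scene');cv2.imwrite('pics/s3.png',cv2.cvtColor(cv2.resize(d['image'][150:340,90:340],None,fx=3,fy=3),cv2.COLOR_RGB2BGR))
for nm,d in(('scene',d),('side',snap('side'))):
  P=world(d);hs=cv2.cvtColor(d['image'],cv2.COLOR_RGB2HSV)
  yel=(hs[...,0]>12)&(hs[...,0]<30)&(hs[...,1]>95)&(hs[...,2]>120)
  L=np.stack([(P[...,:2]-M)@u,(P[...,:2]-M)@n],-1)
  m=yel&(L[...,0]<-.03)&(L[...,0]>-.35)&(abs(L[...,1])<.13)&(P[...,2]>.008)&(P[...,2]<.024)
  print(nm,m.sum(),np.percentile(L[m],[2,98],axis=0),cv2.minAreaRect(L[m].astype(np.float32)))
  r=((hs[...,0]<6)|(hs[...,0]>172))&(hs[...,1]>120)&(L[...,0]<-.03)&(L[...,0]>-.35)&(abs(L[...,1])<.13)&(P[...,2]>.02)
  print(' glass',np.percentile(L[r],[2,50,98],axis=0).round(3).tolist())
```

```text
[0.45238451 0.1327161  0.02035358] 229.55588297422398 [ 2.29681583 -3.53785349  4.98728182] [ 0.39342722  0.71476969 -0.916251    2.10791199  0.86377636  0.75349106
  1.34529225] 13.55
tcp in mouth -0.2865020280826359 -0.00010177758430898742
scene 178 [[-0.27227131 -0.08810578]
 [-0.04686867  0.09552606]] ((-0.16271436214447021, 0.0007522180676460266), (0.19308820366859436, 0.23208296298980713), 89.47145080566406)
 glass [[-0.159, -0.069], [-0.109, 0.003], [-0.065, 0.076]]
side 24 [[-0.29302445 -0.00996108]
 [-0.18639439  0.01282371]] ((-0.2398722767829895, 0.0019348915666341782), (0.10770586133003235, 0.02208046056330204), 1.8990293741226196)
 glass [[-0.07, -0.023], [-0.064, -0.006], [-0.06, 0.01]]
```

View pics/s3.png

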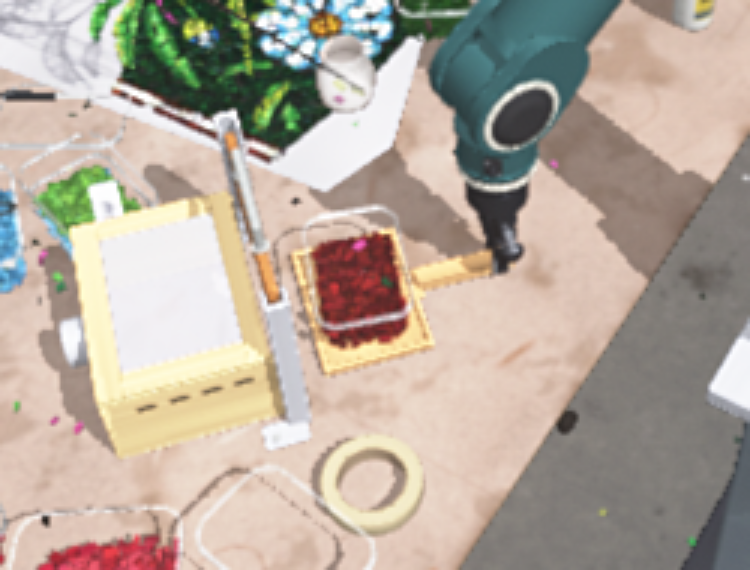

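The scene view shows the board square to the mouth (bed at about (365,300)), with the tub seated and clear of the sash and guides. I'll slide it in gently and watch the forces.

drive_tool(series=[{"tx":-0.001,"ty":0,"tz":0,"roll":0,"gripper":15},{"tx":-0.004,"ty":0,"tz":0,"roll":0,"gripper":15},{"tx":-0.008,"ty":0,"tz":0,"roll":0,"gripper":15},{"tx":-0.014,"ty":0,"tz":0,"roll":0,"gripper":15},{"tx":-0.02,"ty":0,"tz":0,"roll":0,"gripper":15},{"tx":-0.026,"ty":0,"tz":0,"roll":0,"gripper":15},{"tx":-0.032,"ty":0,"tz":0,"roll":0,"gripper":15},{"tx":-0.038,"ty":0,"tz":0,"roll":0,"gripper":15},{"tx":-0.044,"ty":0,"tz":0,"roll":0,"gripper":15},{"tx":-0.05,"ty":0,"tz":0,"roll":0,"gripper":15},{"tx":-0.056,"ty":0,"tz":0,"roll":0,"gripper":15},{"tx":-0.062,"ty":0,"tz":0,"roll":0,"gripper":15},{"tx":-0.068,"ty":0,"tz":0,"roll":0,"gripper":15},{"tx":-0.074,"ty":0,"tz":0,"roll":0,"gripper":15},{"tx":-0.08,"ty":0,"tz":0,"roll":0,"gripper":15},{"tx":-0.086,"ty":0,"tz":0,"roll":0,"gripper":15},{"tx":-0.092,"ty":0,"tz":0,"roll":0,"gripper":15},{"tx":-0.097,"ty":0,"tz":0,"roll":0,"gripper":15},{"tx":-0.1,"ty":0,"tz":0,"roll":0,"gripper":15},{"tx":-0.1,"ty":0,"tz":0,"roll":0,"gripper":15}])

```text
time: 15.32
eef_pos: [0.5164, 0.2092, 0.0201]
tool_rot: [-0.42, 0.908, -0.0, -0.001]
wrist_force: [-2.9, -2.7, 6.3]
grip_width: 0.27
```

```bash
cat > st.py <<'E'
from h import *
s=robot.observe();q=s['tool_rot']
M=np.array([.638,.351]);u=np.array([.648,.7615]);n=np.array([-.7615,.648])
print('tcp in mouth',(s['eef_pos'][:2]-M)@u,(s['eef_pos'][:2]-M)@n,s['eef_pos'][2],'phi',2*np.degrees(np.arctan2(q[1],q[0])),s['wrist_force'],s['time'])
E
cat > near.py <<'E'
from st import *
d=snap('scene');P=world(d)
L=np.stack([(P[...,:2]-M)@u,(P[...,:2]-M)@n,P[...,2]],-1)
hs=cv2.cvtColor(d['image'],cv2.COLOR_RGB2HSV)
teal=(hs[...,0]>80)&(hs[...,0]<100)&(hs[...,1]>80)&(L[...,0]>-.4)&(abs(L[...,1])<.25)&(L[...,2]<.32)&(L[...,2]>.1)&(L[...,0]<.3)
dark=(hs[...,2]<60)&(L[...,0]>-.4)&(abs(L[...,1])<.1)&(L[...,2]<.4)&(L[...,2]>.04)&(L[...,0]<.0)
for m in(teal,dark):
  if m.sum(): print(m.sum(),L[m].min(0),L[m].max(0))
E
python3 near.py
```

```text
tcp in mouth -0.18677453011515088 0.0007376498881256771 0.020133625171198054 phi 229.60917281090335 [-2.92877635 -2.682909    6.33270448] 15.3167
213 [-0.26842049 -0.02263073  0.2115646 ] [-0.12991776  0.06659896  0.31948399]
292 [-0.23377614 -0.01971698  0.05718834] [-0.1323025   0.07151689  0.34189111]
```

drive_tool(series=[{"tx":-0.001,"ty":0,"tz":0,"roll":0,"gripper":15},{"tx":-0.004,"ty":0,"tz":0,"roll":0,"gripper":15},{"tx":-0.008,"ty":0,"tz":0,"roll":0,"gripper":15},{"tx":-0.014,"ty":0,"tz":0,"roll":0,"gripper":15},{"tx":-0.02,"ty":0,"tz":0,"roll":0,"gripper":15},{"tx":-0.026,"ty":0,"tz":0,"roll":0,"gripper":15},{"tx":-0.032,"ty":0,"tz":0,"roll":0,"gripper":15},{"tx":-0.038,"ty":0,"tz":0,"roll":0,"gripper":15},{"tx":-0.044,"ty":0,"tz":0,"roll":0,"gripper":15},{"tx":-0.05,"ty":0,"tz":0,"roll":0,"gripper":15},{"tx":-0.056,"ty":0,"tz":0,"roll":0,"gripper":15},{"tx":-0.06,"ty":0,"tz":0,"roll":0,"gripper":15}])

```text
time: 16.37
eef_pos: [0.5551, 0.2546, 0.0201]
tool_rot: [-0.419, 0.908, -0.0, -0.001]
wrist_force: [-6.2, -6.7, 9.1]
grip_width: 0.261
```

drive_tool(series=[{"tx":-0.005,"ty":0,"tz":0,"roll":0,"gripper":15},{"tx":-0.01,"ty":0,"tz":0,"roll":0,"gripper":15},{"tx":-0.015,"ty":0,"tz":0,"roll":0,"gripper":15},{"tx":-0.02,"ty":0,"tz":0,"roll":0,"gripper":15},{"tx":-0.025,"ty":0,"tz":0,"roll":0,"gripper":15},{"tx":-0.03,"ty":0,"tz":0,"roll":0,"gripper":15},{"tx":-0.034,"ty":0,"tz":0,"roll":0,"gripper":15},{"tx":-0.037,"ty":0,"tz":0,"roll":0,"gripper":15},{"tx":-0.038,"ty":0,"tz":0,"roll":0,"gripper":15},{"tx":-0.038,"ty":0,"tz":0,"roll":0,"gripper":15}])

```text
time: 17.2
eef_pos: [0.5797, 0.2835, 0.0201]
tool_rot: [-0.42, 0.908, -0.0, -0.001]
wrist_force: [-4.3, -5.9, 7.4]
grip_width: 0.264
```

Run:
```python
from near import *
cv2.imwrite('pics/s4.png',cv2.cvtColor(cv2.resize(d['image'][150:340,90:340],None,fx=3,fy=3),cv2.COLOR_RGB2BGR))
```

```text
tcp in mouth -0.08913626587177853 0.0006687120490462412 0.02009454608784913 phi 229.60672398406516 [-4.34818454 -5.88910474  7.4057995 ] 17.2
211 [-0.17864142 -0.020504    0.21314735] [-0.03020265  0.06729169  0.31959539]
304 [-0.13864499 -0.01649854  0.0438959 ] [-0.03938539  0.07218883  0.34062979]
```

View pics/s4.png

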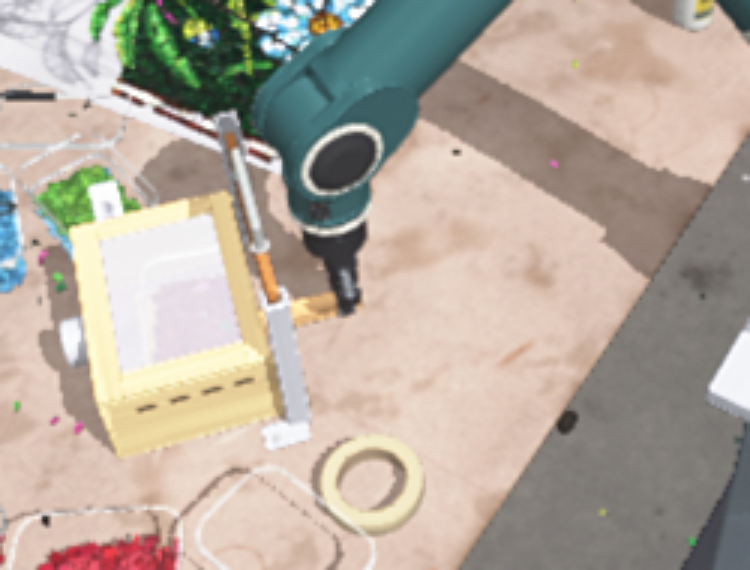

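The scene view shows the board inside, with the handle from (295,310) to (350,298) left outside and the tub visible through the roof window. I'll release and back off.

drive_tool(series=[{"tx":0,"ty":0,"tz":0,"roll":0,"gripper":35},{"tx":0,"ty":0,"tz":0,"roll":0,"gripper":50},{"tx":0,"ty":0,"tz":0,"roll":0,"gripper":60},{"tx":0,"ty":0,"tz":0,"roll":0,"gripper":70},{"tx":0,"ty":0,"tz":0,"roll":0,"gripper":70},{"tx":0,"ty":0,"tz":-0.02,"roll":0,"gripper":70},{"tx":0,"ty":0,"tz":-0.04,"roll":0,"gripper":70},{"tx":0.005,"ty":0,"tz":-0.06,"roll":0,"gripper":70},{"tx":0.03,"ty":0,"tz":-0.08,"roll":0,"gripper":100},{"tx":0.06,"ty":0,"tz":-0.11,"roll":0,"gripper":100},{"tx":0.09,"ty":0,"tz":-0.14,"roll":0,"gripper":100},{"tx":0.1,"ty":0,"tz":-0.18,"roll":0,"gripper":100},{"tx":0.1,"ty":0,"tz":-0.22,"roll":0,"gripper":100},{"tx":0.1,"ty":0,"tz":-0.26,"roll":0,"gripper":100},{"tx":0.1,"ty":0,"tz":-0.3,"roll":0,"gripper":100},{"tx":0.1,"ty":0,"tz":-0.33,"roll":0,"gripper":100},{"tx":0.1,"ty":0,"tz":-0.33,"roll":0,"gripper":100}])

```text
time: 18.67
eef_pos: [0.5164, 0.209, 0.3561]
tool_rot: [-0.419, 0.908, -0.0, 0.003]
wrist_force: [0.0, -0.1, -0.7]
grip_width: 1.001
```

Run:
```python
from st import *
print(s['qpos'])
for nm in('scene','wrist'):
  d=snap(nm,'v_'+nm);P=world(d);hs=cv2.cvtColor(d['image'],cv2.COLOR_RGB2HSV)
  yel=(hs[...,0]>12)&(hs[...,0]<30)&(hs[...,1]>95)&(hs[...,2]>110)
  L=np.stack([(P[...,:2]-M)@u,(P[...,:2]-M)@n],-1)
  m=yel&(L[...,0]<-.015)&(L[...,0]>-.2)&(abs(L[...,1])<.06)&(P[...,2]>.02)&(P[...,2]<.036)
  print(nm,m.sum(),np.percentile(L[m],[1,99],axis=0) if m.any() else '')
  if m.any(): print(cv2.minAreaRect(L[m].astype(np.float32)))
```

```text
tcp in mouth -0.1869639652124225 0.0006058178441198103 0.3560797500917149 phi 229.5850028745145 [ 0.04965157 -0.11501814 -0.66392921] 18.6667
[ 0.47151378  0.42758035 -1.21210106  1.61360793  0.40954779  1.37914744
  1.64798218]
scene 30 [[-0.10924989  0.00986845]
 [-0.02919471  0.01726742]]
((-0.06950940936803818, 0.014109603129327297), (0.007477414794266224, 0.0810779482126236), 88.49303436279297)
wrist 753 [[-0.10862178 -0.00950311]
 [-0.01588142  0.01222661]]
((-0.06223118305206299, 0.001007874496281147), (0.0944705605506897, 0.021932922303676605), 0.4516375660896301)
```

drive_tool(series=[{"tx":0,"ty":0,"tz":0,"roll":0.06,"gripper":100},{"tx":-0.01,"ty":0,"tz":0,"roll":0.16,"gripper":100},{"tx":-0.02,"ty":0,"tz":0,"roll":0.26,"gripper":100},{"tx":-0.03,"ty":0,"tz":0,"roll":0.36,"gripper":100},{"tx":-0.04,"ty":0,"tz":0,"roll":0.46,"gripper":100},{"tx":-0.05,"ty":0,"tz":0,"roll":0.56,"gripper":100},{"tx":-0.06,"ty":0,"tz":0,"roll":0.66,"gripper":100},{"tx":-0.07,"ty":0,"tz":0,"roll":0.76,"gripper":100},{"tx":-0.085,"ty":-0.001,"tz":0,"roll":0.86,"gripper":100},{"tx":-0.1,"ty":-0.002,"tz":0,"roll":0.96,"gripper":100},{"tx":-0.115,"ty":-0.003,"tz":0,"roll":1.06,"gripper":100},{"tx":-0.13,"ty":-0.004,"tz":0,"roll":1.16,"gripper":100},{"tx":-0.145,"ty":-0.004,"tz":0,"roll":1.26,"gripper":100},{"tx":-0.16,"ty":-0.004,"tz":0,"roll":1.36,"gripper":100},{"tx":-0.175,"ty":-0.004,"tz":0,"roll":1.46,"gripper":100},{"tx":-0.187,"ty":-0.004,"tz":0,"roll":1.565,"gripper":100},{"tx":-0.187,"ty":-0.004,"tz":0,"roll":1.565,"gripper":100},{"tx":-0.187,"ty":-0.004,"tz":0,"roll":1.565,"gripper":100},{"tx":-0.187,"ty":-0.004,"tz":0,"roll":1.565,"gripper":100}])

```text
time: 20.35
eef_pos: [0.6393, 0.347, 0.3492]
tool_rot: [0.342, 0.94, -0.001, -0.0]
wrist_force: [-0.0, -0.4, -1.3]
grip_width: 1.002
```

Run:
```python
from st import *
print(s['qpos'])
d=snap('wrist','w3');P=world(d)
L=np.stack([(P[...,:2]-M)@u,(P[...,:2]-M)@n,P[...,2]],-1)
m=(L[...,2]>.243)&(L[...,2]<.268)&(d['z_map']>0)&(abs(L[...,0])<.03)&(abs(L[...,1])<.075)
print(m.sum(),np.median(L[m],0),np.percentile(L[m],[2,98],axis=0))
```

```text
tcp in mouth -0.0021576757771478274 -0.0036047152900717 0.3492366220847091 phi 140.05815584564513 [-0.04292296 -0.42356656 -1.27318442] 20.35
[-0.12888196  0.64477271 -0.73833595  1.15092207  0.41762992  1.49212834
  0.08042979]
2227 [7.60824666e-05 6.49749392e-03 2.54233463e-01] [[-0.0054595  -0.05721508  0.25036948]
 [ 0.00568181  0.05626551  0.25606199]]
```

drive_tool(series=[{"tx":0,"ty":0.002,"tz":0.02,"roll":0,"gripper":100},{"tx":0,"ty":0.002,"tz":0.04,"roll":0,"gripper":100},{"tx":0,"ty":0.002,"tz":0.06,"roll":0,"gripper":100},{"tx":0,"ty":0.002,"tz":0.08,"roll":0,"gripper":100},{"tx":0,"ty":0.002,"tz":0.095,"roll":0,"gripper":100},{"tx":0,"ty":0.002,"tz":0.103,"roll":0,"gripper":100},{"tx":0,"ty":0.002,"tz":0.103,"roll":0,"gripper":100},{"tx":0,"ty":0.002,"tz":0.103,"roll":0,"gripper":100}])

```text
time: 21.07
eef_pos: [0.6411, 0.3485, 0.2479]
tool_rot: [0.343, 0.939, 0.0, 0.0]
wrist_force: [-1.3, 0.2, 0.5]
grip_width: 1.001
```

drive_tool(series=[{"tx":0,"ty":0,"tz":0,"roll":0,"gripper":70},{"tx":0,"ty":0,"tz":0,"roll":0,"gripper":50},{"tx":0,"ty":0,"tz":0,"roll":0,"gripper":35},{"tx":0,"ty":0,"tz":0,"roll":0,"gripper":25},{"tx":0,"ty":0,"tz":0,"roll":0,"gripper":15},{"tx":0,"ty":0,"tz":0,"roll":0,"gripper":5},{"tx":0,"ty":0,"tz":0,"roll":0,"gripper":5},{"tx":0,"ty":0,"tz":0,"roll":0,"gripper":5},{"tx":0,"ty":0,"tz":0,"roll":0,"gripper":5},{"tx":0,"ty":0,"tz":0,"roll":0,"gripper":5}], force=50)

```text
time: 21.9
eef_pos: [0.6406, 0.3484, 0.2472]
tool_rot: [0.343, 0.939, -0.001, -0.0]
wrist_force: [-4.5, -3.9, 1.8]
grip_width: 0.117
```

drive_tool(series=[{"tx":0,"ty":0,"tz":0.002,"roll":0,"gripper":5},{"tx":0,"ty":0,"tz":0.006,"roll":0,"gripper":5},{"tx":0,"ty":0,"tz":0.011,"roll":0,"gripper":5},{"tx":0,"ty":0,"tz":0.016,"roll":0,"gripper":5},{"tx":0,"ty":0,"tz":0.021,"roll":0,"gripper":5},{"tx":0,"ty":0,"tz":0.026,"roll":0,"gripper":5},{"tx":0,"ty":0,"tz":0.031,"roll":0,"gripper":5},{"tx":0,"ty":0,"tz":0.036,"roll":0,"gripper":5},{"tx":0,"ty":0,"tz":0.041,"roll":0,"gripper":5},{"tx":0,"ty":0,"tz":0.045,"roll":0,"gripper":5},{"tx":0,"ty":0,"tz":0.045,"roll":0,"gripper":5}])

```text
time: 22.82
eef_pos: [0.6406, 0.3484, 0.2013]
tool_rot: [0.343, 0.939, -0.001, -0.0]
wrist_force: [-1.0, 0.2, -9.4]
grip_width: 0.11
```

drive_tool(series=[{"tx":0,"ty":0,"tz":0.004,"roll":0,"gripper":5},{"tx":0,"ty":0,"tz":0.008,"roll":0,"gripper":5},{"tx":0,"ty":0,"tz":0.012,"roll":0,"gripper":5},{"tx":0,"ty":0,"tz":0.016,"roll":0,"gripper":5},{"tx":0,"ty":0,"tz":0.02,"roll":0,"gripper":5},{"tx":0,"ty":0,"tz":0.024,"roll":0,"gripper":5},{"tx":0,"ty":0,"tz":0.028,"roll":0,"gripper":5},{"tx":0,"ty":0,"tz":0.032,"roll":0,"gripper":5},{"tx":0,"ty":0,"tz":0.036,"roll":0,"gripper":5},{"tx":0,"ty":0,"tz":0.038,"roll":0,"gripper":5},{"tx":0,"ty":0,"tz":0.038,"roll":0,"gripper":5}])

```text
time: 23.73
eef_pos: [0.6406, 0.3484, 0.1638]
tool_rot: [0.343, 0.939, -0.001, -0.0]
wrist_force: [-2.7, -3.1, -5.2]
grip_width: 0.119
```

drive_tool(series=[{"tx":0,"ty":0,"tz":0.001,"roll":0,"gripper":5},{"tx":0,"ty":0,"tz":0.002,"roll":0,"gripper":5},{"tx":0,"ty":0,"tz":0.003,"roll":0,"gripper":5},{"tx":0,"ty":0,"tz":0.004,"roll":0,"gripper":5},{"tx":0,"ty":0,"tz":0.005,"roll":0,"gripper":5},{"tx":0,"ty":0,"tz":0.006,"roll":0,"gripper":5},{"tx":0,"ty":0,"tz":0.007,"roll":0,"gripper":5},{"tx":0,"ty":0,"tz":0.008,"roll":0,"gripper":5},{"tx":0,"ty":0,"tz":0.008,"roll":0,"gripper":5}])

```text
time: 24.48
eef_pos: [0.6407, 0.3485, 0.1563]
tool_rot: [0.343, 0.939, -0.001, -0.0]
wrist_force: [-4.6, -4.3, -0.0]
grip_width: 0.116
```

drive_tool(series=[{"tx":0,"ty":0,"tz":0.0005,"roll":0,"gripper":5},{"tx":0,"ty":0,"tz":0.001,"roll":0,"gripper":5},{"tx":0,"ty":0,"tz":0.0015,"roll":0,"gripper":5},{"tx":0,"ty":0,"tz":0.0015,"roll":0,"gripper":5},{"tx":0,"ty":0,"tz":0.0015,"roll":0,"gripper":5}])

```text
time: 24.9
eef_pos: [0.6407, 0.3485, 0.1552]
tool_rot: [0.343, 0.939, -0.001, -0.0]
wrist_force: [-6.7, -6.2, 5.9]
grip_width: 0.115
```

drive_tool(series=[{"tx":0,"ty":0,"tz":0.0005,"roll":0,"gripper":5},{"tx":0,"ty":0,"tz":0.001,"roll":0,"gripper":5},{"tx":0,"ty":0,"tz":0.0015,"roll":0,"gripper":5},{"tx":0,"ty":0,"tz":0.0015,"roll":0,"gripper":5}])

```text
time: 25.23
eef_pos: [0.6408, 0.3485, 0.1551]
tool_rot: [0.343, 0.939, -0.0, 0.0]
wrist_force: [-12.6, -10.9, 21.2]
grip_width: 0.118
```

The sash is on its stop: z held still while the force rose to 21 N. I'll unload, open and retreat.

drive_tool(series=[{"tx":0,"ty":0,"tz":-0.001,"roll":0,"gripper":5},{"tx":0,"ty":0,"tz":-0.0015,"roll":0,"gripper":5},{"tx":0,"ty":0,"tz":-0.0015,"roll":0,"gripper":40},{"tx":0,"ty":0,"tz":-0.0015,"roll":0,"gripper":70},{"tx":0,"ty":0,"tz":-0.0015,"roll":0,"gripper":100},{"tx":0,"ty":0,"tz":-0.0015,"roll":0,"gripper":100},{"tx":0,"ty":0,"tz":-0.0015,"roll":0,"gripper":100},{"tx":0,"ty":0,"tz":-0.0015,"roll":0,"gripper":100},{"tx":0,"ty":0,"tz":-0.03,"roll":0,"gripper":100},{"tx":0,"ty":0,"tz":-0.06,"roll":0,"gripper":100},{"tx":0,"ty":0,"tz":-0.09,"roll":0,"gripper":100},{"tx":0,"ty":0,"tz":-0.12,"roll":0,"gripper":100},{"tx":0,"ty":0,"tz":-0.15,"roll":0,"gripper":100},{"tx":0,"ty":-0.03,"tz":-0.17,"roll":0,"gripper":100},{"tx":0,"ty":-0.06,"tz":-0.17,"roll":0,"gripper":100},{"tx":0,"ty":-0.09,"tz":-0.17,"roll":0,"gripper":100},{"tx":0,"ty":-0.12,"tz":-0.17,"roll":0,"gripper":100},{"tx":0,"ty":-0.14,"tz":-0.17,"roll":0,"gripper":100},{"tx":0,"ty":-0.14,"tz":-0.17,"roll":0,"gripper":100},{"tx":0,"ty":-0.14,"tz":-0.17,"roll":0,"gripper":100}])

```text
time: 26.9
eef_pos: [0.5509, 0.2408, 0.3239]
tool_rot: [0.343, 0.939, -0.0, 0.001]
wrist_force: [0.2, 0.2, 1.2]
grip_width: 0.997
```

Run:
```python
from st import *
for nm in('wrist','side'):
  d=snap(nm,'f_'+nm);P=world(d);L=np.stack([(P[...,:2]-M)@u,(P[...,:2]-M)@n,P[...,2]],-1)
  m=(L[...,2]>.148)&(L[...,2]<.2)&(d['z_map']>0)&(abs(L[...,0])<.015)&(abs(L[...,1])<.05)
  print(nm,'bar top z',m.sum(),np.percentile(L[m][:,2],[50,90,98]) if m.any() else '')
  if nm=='side': i0=d
im=np.hstack([cv2.imread('pics/f_wrist.png')[:,:],])
b=cv2.resize(cv2.imread('pics/f_side.png')[190:350,200:360],(384,384))
cv2.imwrite('pics/f.png',cv2.resize(np.hstack([im,b]),(800,343)))
b0=cv2.cvtColor(dict(np.load('side.npz'))['image'],cv2.COLOR_RGB2BGR)
df=cv2.absdiff(b0,cv2.imread('pics/f_side.png')).max(2)
print('tape diff',df[258:292,318:356].mean(),'glue diff',df[120:152,212:230].mean())
```

```text
tcp in mouth -0.14034262366356695 -0.005029294822444311 0.32393961980690583 phi 139.83133019156864 [0.21203115 0.1692628  1.21059335] 26.9
wrist bar top z 1360 [0.16166248 0.16313745 0.16384264]
side bar top z 108 [0.16121151 0.16543849 0.16671746]
tape diff 1.640092879256966 glue diff 5.227430555555555
```

View pics/f.png

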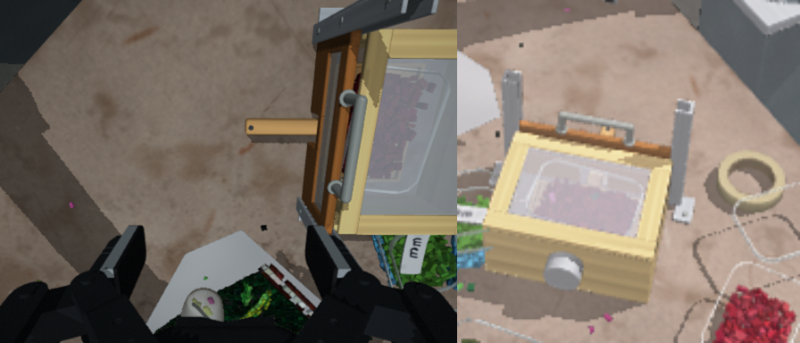

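The final view shows the sash down, the handle sticking out through the slot at (245–318, 128), and the tub seated inside the box. The bar top is back at its starting height. Handing in.

```bash
python3 -c "
from bench import robot
print(robot.job_done())"
```

```text
the job is handed in; nothing more can be done
None
```

I raised the sash by its bar about 92 mm and turned the board to face the mouth. I then slid it straight in, lowered the sash onto its stop, backed the arm off and handed the job in after about 27 s.

**Final checks**
- **Sash:** it is down. The bar top reads 0.162 m, the same as before I started.
- **Board:** measured just before the sash was lowered, the handle's end was 109 mm in front of the sash. That puts the bed's rear edge about 21 mm inside, with the handle about 1 mm off the slot's centre. The last picture shows the handle coming out through the slot.
- **Tub:** in the last picture, seen through the roof window, it is inside the box and looks seated on the board.
- **Forces:** the largest reading I saw was about 27 N at the wrist, when I briefly confirmed the sash was on its stop. I then unloaded it. While sliding the board in, readings stayed at or below about 13 N.
- **Tape roll:** the image at its place was unchanged.
- **Glue bottle:** the image differed slightly at its place, by about 5 grey levels. I took this for the arm's shadow and did not check further; the arm was not sent near the bottle.

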